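# Weigh the stopper, then close the flask

### The arm

A 6-joint arm with a two-finger parallel gripper is mounted at the origin on a cart in front of the work surface, level with it; the furniture and walls round the work are solid. World frame = base frame: x ahead of the robot, y to its left, z up, the work surface at z = 0. Lengths are in m, angles in rad, forces in N, time in s.
With the tool pointing down it reaches from about 0.275 to 0.725 m from the base axis. Payload 15.9 kg.
Tool frame: the origin (TCP) lies on the centre line of the jaws, within the pads' length; the fingertips stand 17 mm ahead of it and the grasp point (between the pads) lies 2 mm behind it; y points along the fingers, z is the direction in which the jaws open and shut, and the axes are right-handed (so a half turn about y gives the same grasp; the last joint's range is limited). The gripper opens to 85 mm and grips with 20 to 120 N. Pads are 22 mm wide; open, the fingers measure 114 mm over their backs; the gripper's body (76 mm by 85 mm) begins 54 mm behind the grasp point. The pads swing forward as they close: fully open they stand 13 mm farther back than shut.
Start: joints at [1.337, 0.213, -0.034, 1.323, 0, 1.571], TCP at [0.116, 0.486, 0.248] pointing down, gripper open.
Joint ranges: [-2.98, 2.98], [-0.74, 1.72], [-1.14, 1.35], [-2.1, 2.04], [-1.57, 1.44], [-3.14, 3.14]. Speed limits (rad/s): [1.89, 1.89, 2.39, 2.57, 3.14, 3.14].

### API

Orientations are given as a unit quaternion [w, x, y, z].
In Python, from rig import env gives the robot as it stands. The module is installed in compiled form; this text tells all that it offers. Calls block until the motion is done:
- env.move_pose(position, orientation): joint-space move of the TCP to a pose.
- env.movel(position, rotation=None, feed=0.15): straight line of the TCP; rotation=None keeps the orientation; feed is the mean speed in m/s.
- env.set_joints(angles): joint-space move.
- env.grip(opening, grip_force=None): opening from 0.0 (shut) to 1.0 (fully open); grip_force is the grip in N (None keeps the last); returns when the fingers have stopped.
- env.sleep(seconds).
- env.inverse_kinematics(position, orientation): joint angles nearest the present ones, or None.
- env.grab_frame(name): name is "scene" or "top"; returns a dict with "pixels" (420x560x3 uint8, red, green, blue), "mtx" (3x3 intrinsics, pixels), "origin" and "orientation" of the camera in the world. Camera axes: x right, y up, looking along -z (the intrinsics and any distortion apply to the point x, -y, -z); pixel columns grow to the right and rows downward; lengths in m; the calibration is good to about 2 mm. A picture is of the moment at which its call begins. There is no depth.
A pose or a line that the arm cannot do raises env.MotionError and nothing moves.
- env.job_done(): hands the job in, once; it reports no verdict.
Readings, each from a call of its own:
- env.get_time_s(): time.
- env.get_joint_positions(): joint angles.
- env.get_joint_vel(): joint speeds.
- env.get_joint_efforts(): joint torques, N m.
- env.get_ee_pos(): TCP position.
- env.get_orientation(): TCP orientation.
- env.get_contact_force(): force on the tool from outside, world axes, zero at the start.
- env.get_moment(): the same for the moment, N m.
- env.get_finger_gap(): opening from 0.0 (shut) to 1.0 (fully open).
Only numpy, scipy, OpenCV 4.12 (cv2) and the standard library are available. Lean on these libraries where they do the work, as an engineer would, in place of code of your own. Each camera call takes 0.05 s, during which the arm holds its last target. There are 200 camera calls.

### The job

Log the weight of the orange-gripped stopper on the bench balance and then close the flask with it: with the stopper still lying where it is, press the green key and then the yellow key all the way down, letting each one up before the next; then stand the stopper upright on the middle of the pan, plug down, let go of it, and press the blue key all the way down while it stands there. Then take the stopper again and set it fully home in the flask's neck, leaving the flask upright where it stands and the other things undisturbed.

Things in the scene. Friction and masses are not known exactly. Their poses are not given: they have to be found in the camera images.
- balance: white low bench balance, 190 (x) x 152 (y) x 36 mm high, fixed to the bench; origin at the centre of its underside, front (its -x) roughly toward the robot, z up. A row of three round keys across the front, a dark display behind them, a round steel pan at the back
- pan (a point): centre of the top face of the balance's steel pan: 76 mm across, flat, no rim, 48 mm above the bench, 115 mm behind the key row
- key_green_top (a point): centre of the top of the green round spring key, 26 mm across; the three keys stand 46 mm apart in a row, in any order of colours
- key_yellow_top (a point): centre of the top of the yellow round spring key, 26 mm across; the three keys stand 46 mm apart in a row, in any order of colours
- key_blue_top (a point): centre of the top of the blue round spring key, 26 mm across; the three keys stand 46 mm apart in a row, in any order of colours
- key_green (a joint): travel of the green key in m: 0 up, 0.006 fully down; it springs back; about 4 N presses it fully
- key_yellow (a joint): travel of the yellow key in m: 0 up, 0.006 fully down; it springs back; about 4 N presses it fully
- key_blue (a joint): travel of the blue key in m: 0 up, 0.006 fully down; it springs back; about 4 N presses it fully
- flask: glass conical flask, 100 mm across at the foot, 130 mm high, with a blue collar (57 mm across, 11 mm high) round its mouth; open bore 42 mm across; stands loose on the bench; origin at the centre of its underside, z up; 0.4 kg
- flask_rim (a point): centre of the flask's mouth, level with its rim, 130 mm above the bench
- stopper: stopper, 82 mm long, 0.12 kg, lying at the start: an orange ribbed square grip (44x44 mm, 48 mm long) and a black round tapered plug (39 mm across at the shoulder, 31 mm at the foot, 34 mm long). Its x axis runs from the plug's foot to the grip's end (up when it stands on its plug). Origin: at the shoulder, on the flat it lies on at the start, 22 mm off the axis (axis at z = +22 mm)
- stopper_foot (a point): centre of the plug's narrow end face
- stopper_shoulder (a point): point on the stopper's axis at the shoulder, where grip and plug meet; the shoulder rests on the flask's rim when it is home
- stopper_grip (a point): point on the stopper's axis at the middle of the grip, 24 mm from the shoulder
- petri_dish: round petri dish, 90 mm across and 11 mm high, pinkish filling; a bystander, origin at the centre of its underside
- counter: small grey-white hand tally counter, 46x52x36 mm; a bystander, origin at the centre of its underside
- red_pen: white marker pen with a red cap, 142 mm long, 12 mm thick; a bystander, origin at the centre of its underside
- amber_bottle: brown bottle with a white screw cap, 51 mm across, 96 mm high; a bystander, origin at the centre of its underside
There are look-alikes about, which are no part of the job. What is shaped like the flask but red is not meant. What is shaped like the stopper but pink is not meant.

How it is judged:
By the outcome, as a careful person would: the job done as asked, in the order asked, and still so for the second after the job is handed in, with the robot touching nothing.
It also fails if it takes over 58 s, if anything falls off the work surface, if the arm or the gripper's body presses on something with over 40 N, if the wrist force passes 120 N, or if a joint passes its speed limit or range.

## Working session

There is one attempt and no reset: what is moved stays moved. The work goes in short steps, each a Python script; the robot and the scene stay as the last script left them, time stands still between calls to the robot, and variables do not carry over. Pictures are saved under pics/ and viewed, about 8 in all and at most 12, crops included, and the job is handed in when it is done.

```bash
mkdir -p pics; cat > h.py <<'E'
from rig import env
import numpy as np, cv2
from scipy.spatial.transform import Rotation as R
def grab(n,fn=None):
    f=env.grab_frame(n)
    if fn: cv2.imwrite('pics/'+fn,f['pixels'][:,:,::-1])
    return f
def rot(f):
    q=np.array(f['orientation'],float)
    return q if q.shape==(3,3) else R.from_quat(np.r_[q[1:],q[0]]).as_matrix()
def ray(f,u,v):
    K=np.array(f['mtx']); p=np.linalg.solve(K,[u,v,1.])
    return np.array(f['origin']), rot(f)@np.array([p[0],-p[1],-p[2]])
def onz(f,u,v,z):
    o,d=ray(f,u,v); return o+d*(z-o[2])/d[2]
def proj(f,P):
    c=rot(f).T@(np.array(P)-np.array(f['origin'])); p=np.array(f['mtx'])@np.array([c[0],-c[1],-c[2]]); return p[:2]/p[2]
def blobs(f,lo,hi,amin=40):
    h=cv2.cvtColor(f['pixels'],cv2.COLOR_RGB2HSV); m=cv2.inRange(h,np.array(lo),np.array(hi))
    n,l,s,c=cv2.connectedComponentsWithStats(m)
    return [(s[i].tolist(),c[i].round(1).tolist()) for i in range(1,n) if s[i][4]>=amin],m
E
python3 - <<'E'
from h import *
for n in('top','scene'):
    f=grab(n,n+'0.png'); print(n,f['mtx'],f['origin'],f['orientation'],[k for k in f])
print(env.get_orientation(),env.get_ee_pos(),env.get_time_s(),env.get_contact_force())
E
```

```text
top [[499.76001619   0.         286.50837957]
 [  0.         499.76001619 205.61170972]
 [  0.           0.           1.        ]] [ 0.33430716 -0.13646399  1.54318966] [ 0.71288075  0.04428211 -0.03920381 -0.69878694] ['pixels', 'mtx', 'origin', 'orientation']
scene [[445.23671038   0.         285.80191611]
 [  0.         445.23671038 213.3705495 ]
 [  0.           0.           1.        ]] [-0.36268345 -0.57439887  0.91280917] [ 0.77796871  0.36639945 -0.21804051 -0.46149157] ['pixels', 'mtx', 'origin', 'orientation']
[-0.70194177  0.70261815 -0.0825159   0.08244158] [0.11577786 0.48613121 0.24788077] 0.1 [ 0.37046648  0.68770468 -0.51727109]
```

View pics/top0.png

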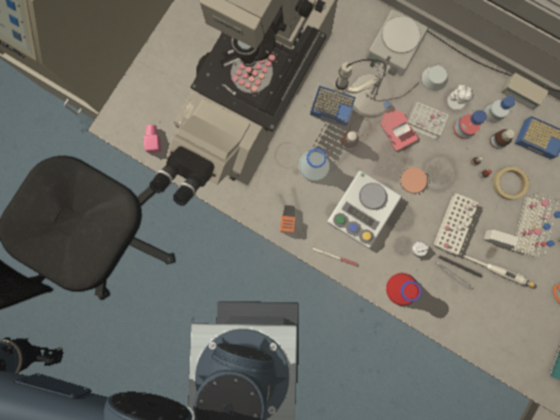

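View pics/scene0.png

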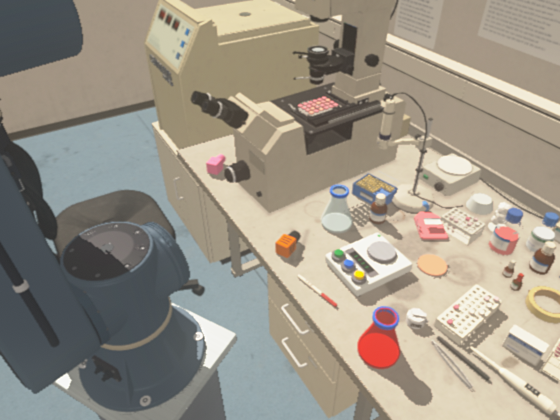

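The top view shows the orange stopper at about (288,220) with its plug facing up-image, and the balance at (365,210). The keys are green (340,219), blue (353,228) and yellow (367,237), and the pan is at (374,196). The flask collar is at (317,157). In the scene view the keys are around (348,264) and the stopper is at (287,243). Next I'll measure these.

```bash
cat > m.py <<'E'
from h import *
def tri(a,ua,b,ub):
    o1,d1=ray(a,*ua);o2,d2=ray(b,*ub)
    A=np.c_[d1,-d2];t=np.linalg.lstsq(A,o2-o1,rcond=None)[0]
    p,q=o1+d1*t[0],o2+d2*t[1];return ((p+q)/2).round(4),np.linalg.norm(p-q).round(4)
E
python3 - <<'E'
from m import *
t=grab('top');s=grab('scene')
col={'green':((40,80,50),(85,255,220)),'blue':((100,110,70),(130,255,255)),'yellow':((20,120,120),(35,255,255)),'orange':((3,150,100),(14,255,255)),'black':((0,0,0),(180,255,60))}
roi={'t':(270,140,410,250),'s':(265,170,430,300)}
for k,(lo,hi) in col.items():
  for n,f in(('t',t),('s',s)):
    x0,y0,x1,y1=roi[n]
    for st,c in blobs(f,lo,hi,12)[0]:
      if x0<c[0]<x1 and y0<c[1]<y1: print(k,n,st,c)
a=cv2.resize(t['pixels'][140:250,270:410],None,fx=5,fy=5,interpolation=cv2.INTER_CUBIC)
b=cv2.resize(s['pixels'][175:295,265:425],None,fx=5,fy=5,interpolation=cv2.INTER_CUBIC)
cv2.imwrite('pics/tc.png',a[:,:,::-1]);cv2.imwrite('pics/sc.png',b[:,:,::-1])
E
```

```text
green t [337, 216, 6, 7, 31] [339.6, 218.9]
green s [335, 249, 8, 8, 49] [338.4, 252.4]
blue s [330, 186, 18, 11, 56] [337.8, 192.8]
blue s [344, 260, 9, 7, 46] [348.1, 262.7]
yellow t [363, 232, 8, 8, 49] [366.4, 235.7]
yellow s [354, 270, 10, 10, 73] [358.7, 274.5]
orange s [276, 235, 20, 22, 233] [284.7, 245.3]
```

View pics/tc.png

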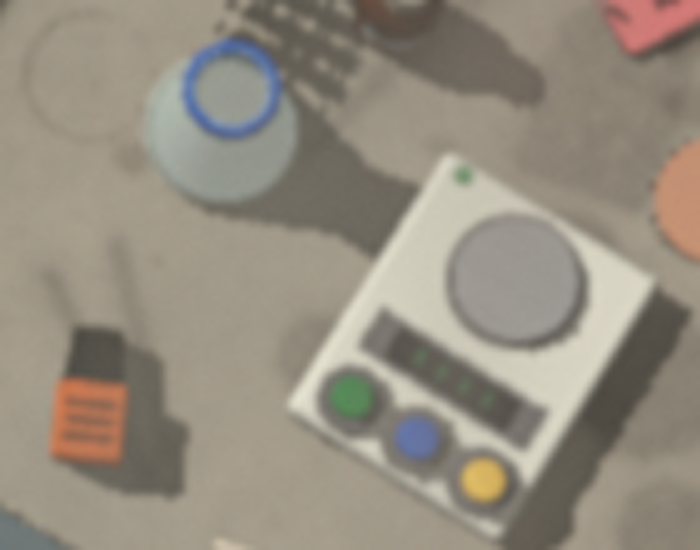

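View pics/sc.png

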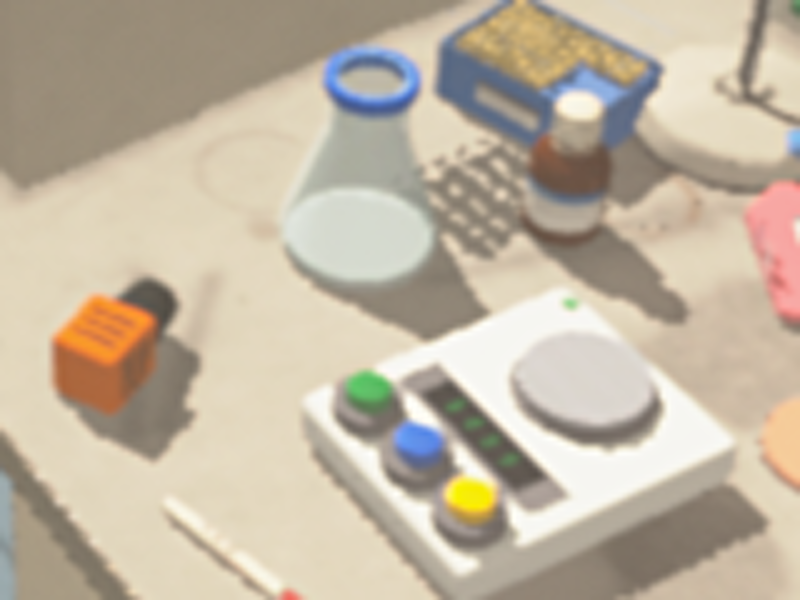

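The top crop shows green (351,397), blue (417,438) and yellow (484,480), with the pan at (516,279) and the collar at (232,88). The stopper grip corners are about (58,380) and (127,381) at the shoulder end, and (51,457) and (121,463) at the other end. The scene crop shows green (369,388), blue (419,441), yellow (471,497), pan (586,380) and rim (372,77).

```bash
cat > q.py <<'E'
from m import *
t=grab('top');s=grab('scene')
T=lambda x,y:(270+(x+.5)/5-.5,140+(y+.5)/5-.5)
S=lambda x,y:(265+(x+.5)/5-.5,175+(y+.5)/5-.5)
P={'g':((351,397),(369,388)),'b':((417,438),(419,441)),'y':((484,480),(471,497)),'pan':((516,279),(586,380)),'rim':((232,88),(372,77))}
for k,(a,b) in P.items(): print(k,*tri(t,T(*a),s,S(*b)))
for k,z in(('g',.042),('b',.042),('y',.042),('pan',.048),('rim',.13)): print(k,'top',onz(t,*T(*P[k][0]),z).round(4),'scene',onz(s,*S(*P[k][1]),z).round(4))
print('grip top corners',[onz(t,*T(*c),.044)[:2].round(4).tolist() for c in((58,380),(127,381),(121,463),(51,457))])
print('plug foot',[onz(t,*T(*c),.022)[:2].round(4).tolist() for c in((77,328),(122,333))])
print('scene grip corners',[onz(s,*S(*c),.044)[:2].round(4).tolist() for c in((96,298),(158,312),(110,365),(56,345))])
print('flask foot scene',onz(s,*S(358,232),0),'top',onz(t,*T(221,128),0))
print('balance corners',[onz(t,*T(*c),.036)[:2].round(4).tolist() for c in((290,406),(448,153),(655,279),(500,535))])
E
python3 q.py
```

```text
g [ 0.4736 -0.2837  0.0545] 0.0006
b [ 0.4498 -0.3232  0.0541] 0.0009
y [ 0.4254 -0.3628  0.0542] 0.0016
pan [ 0.5482 -0.3838  0.0436] 0.0011
rim [ 0.6441 -0.2061  0.128 ] 0.0014
g top [ 0.4749 -0.2852  0.042 ] scene [ 0.4856 -0.2792  0.042 ]
b top [ 0.4509 -0.3251  0.042 ] scene [ 0.461  -0.3193  0.042 ]
y top [ 0.4265 -0.3654  0.042 ] scene [ 0.4361 -0.3591  0.042 ]
pan top [ 0.5478 -0.3836  0.048 ] scene [ 0.5433 -0.3843  0.048 ]
rim top [ 0.644  -0.2066  0.13  ] scene [ 0.6411 -0.2065  0.13  ]
grip top corners [[0.4815, -0.1085], [0.4817, -0.1501], [0.4322, -0.1474], [0.435, -0.1053]]
plug foot [[0.5159, -0.119], [0.5134, -0.1467]]
scene grip corners [[0.476, -0.1113], [0.4826, -0.1484], [0.4308, -0.1451], [0.4304, -0.1105]]
flask foot scene [ 0.65211703 -0.20303575  0.        ] top [ 0.64673463 -0.20654492  0.        ]
balance corners [[0.4693, -0.249], [0.6265, -0.344], [0.5511, -0.47], [0.394, -0.3759]]
```

```bash
cat >> h.py <<'E'
Z=np.array([0,0,1.])
def quat(y,z):
    y=np.array(y,float);y/=np.linalg.norm(y);z=np.array(z,float);z-=y*(y@z);z/=np.linalg.norm(z)
    q=R.from_matrix(np.c_[np.cross(y,z),y,z]).as_quat();return np.r_[q[3],q[:3]]
def hor(a): return np.array([np.cos(a),np.sin(a),0])
def pick(yaw,t,s):   # tool tilted t from vertical towards the plug
    d=hor(yaw); return quat(-np.cos(t)*Z+np.sin(t)*d, s*np.cross(Z,d))
def stand(az,t,s):   # same grasp, plug down, tool pointing along az
    h=hor(az); return quat(np.cos(t)*h-np.sin(t)*Z, -s*np.cross(Z,h))
def down(az,s=1): return quat(-Z,s*np.cross(Z,hor(az)))
E
python3 - <<'E'
from h import *
f=np.array
ik=lambda p,q:(lambda j:None if j is None else np.round(j,2).tolist())(env.inverse_kinematics(p,q))
pk=[.457,-.128,.026];pan=f([.548,-.3835,.107])
for s in(1,-1):
  for t in(15,30,45):
    t_=np.radians(t)
    print(s,t,'pick',ik(pk,pick(-.07,t_,s)),ik([.457,-.128,.25],pick(-.07,t_,s)))
    for az in(-.2,-.55,-.9): print('   stand',az,ik(pan,stand(az,t_,s)),ik(pan+[0,0,.12],stand(az,t_,s)))
for s in(1,-1):
  for n,p in(('g',[.474,-.284,.071]),('y',[.426,-.364,.071]),('pan',pan),('panhi',pan+[0,0,.15]),('flaskhi',[.643,-.2065,.26])):
    for az in(-.54,-.54+np.pi/2): print(n,s,round(az,2),ik(p,down(az,s)))
t=grab('top');print([onz(t,u,v,.3).round(3).tolist() for u,v in((160,183),(186,198),(190,170))])
print(ik([.38,0,.25],down(0)),ik([.38,0,.25],down(0,-1)))
E
```

```text
1 15 pick [-0.31, 0.15, -0.77, 0.39, 0.06, -0.23] [-0.31, -0.06, -0.37, 1.01, 0.06, -0.23]
   stand -0.2 [-0.89, 0.66, -1.1, -1.42, 0.66, 2.93] [-0.89, 0.26, -1.06, -0.98, 0.66, 2.93]
   stand -0.55 None None
   stand -0.9 None [-0.4, 0.25, -1.11, -1.06, -0.48, -3.0]
1 30 pick [-0.36, 0.06, -1.05, -0.04, 0.15, -0.26] [-0.36, -0.27, -0.64, 0.69, 0.15, -0.26]
   stand -0.2 [-0.85, 0.35, -0.96, -0.68, 0.55, 2.78] [-0.85, 0.08, -0.83, -0.29, 0.55, 2.78]
   stand -0.55 [-0.65, 0.33, -1.07, -0.88, 0.09, 3.09] [-0.65, 0.02, -0.94, -0.43, 0.09, 3.09]
   stand -0.9 [-0.44, 0.34, -1.02, -0.78, -0.4, -2.9] [-0.44, 0.05, -0.89, -0.36, -0.4, -2.9]
1 45 pick None [-0.43, -0.43, -0.91, 0.34, 0.25, -0.26]
   stand -0.2 [-0.79, 0.25, -0.73, -0.1, 0.4, 2.7] [-0.79, 0.08, -0.56, 0.23, 0.4, 2.7]
   stand -0.55 [-0.64, 0.21, -0.82, -0.24, 0.06, 3.08] [-0.64, 0.02, -0.65, 0.12, 0.06, 3.08]
   stand -0.9 [-0.48, 0.23, -0.78, -0.17, -0.29, -2.84] [-0.48, 0.05, -0.61, 0.17, -0.29, -2.84]
-1 15 pick [-0.31, 0.15, -0.77, 0.39, 0.06, 2.91] [-0.31, -0.06, -0.37, 1.01, 0.06, 2.91]
   stand -0.2 [-0.89, 0.66, -1.1
[... 1287 characters left out ...]
, 1.55, 0.0, 0.23]
flaskhi 1 1.03 [-0.31, 0.62, 0.6, 1.55, 0.0, -1.34]
g -1 -0.54 [-0.54, 0.42, -0.22, 0.94, 0.0, -3.14]
g -1 1.03 [-0.54, 0.42, -0.22, 0.94, 0.0, 1.57]
y -1 -0.54 [-0.71, 0.43, -0.19, 0.95, 0.0, 2.97]
y -1 1.03 [-0.71, 0.43, -0.19, 0.95, 0.0, 1.4]
pan -1 -0.54 [-0.61, 0.62, 0.21, 1.16, 0.0, 3.07]
pan -1 1.03 [-0.61, 0.62, 0.21, 1.16, 0.0, 1.5]
panhi -1 -0.54 [-0.61, 0.6, 0.56, 1.53, 0.0, 3.07]
panhi -1 1.03 [-0.61, 0.6, 0.56, 1.53, 0.0, 1.5]
flaskhi -1 -0.54 [-0.31, 0.62, 0.6, 1.55, 0.0, -2.91]
flaskhi -1 1.03 [-0.31, 0.62, 0.6, 1.55, 0.0, 1.8]
[[0.533, 0.194, 0.3], [0.496, 0.127, 0.3], [0.568, 0.12, 0.3]]
[0.0, -0.03, -0.3, 1.3, 0.0, 0.0] [0.0, -0.03, -0.3, 1.3, 0.0, -3.14]
```

```bash
cat >> h.py <<'E'
def press(xy,q,ztop=.0545):
    xy=list(xy); env.movel(xy+[ztop+.017+.004],q,feed=.12); f0=env.get_contact_force()[2]; log=[]
    z=ztop+.017+.004
    while z>ztop+.017-.014:
        z-=.002 if z>ztop+.017-.004 else .001
        env.movel(xy+[z],feed=.05); env.sleep(.05); F=env.get_contact_force()[2]-f0
        log.append((round(env.get_ee_pos()[2]-.017,4),round(F,1)))
        if F>11: break
    env.sleep(.15); env.movel(xy+[ztop+.017+.03],feed=.15); print(log,round(env.get_time_s(),2))
E
python3 - <<'E'
from h import *
q0=env.get_orientation();p=np.array(env.get_ee_pos());r=np.hypot(p[0],p[1])
tgt=p[:2]/r*.36
env.movel([*tgt,.25],feed=.25)
j=list(env.get_joint_positions());j[0]=-.54;j[5]=0;env.set_joints(j)
env.grip(0,60)
print(env.get_time_s(),env.get_ee_pos(),env.get_contact_force())
q=down(-.54)
env.move_pose([.474,-.2842,.11],q)
print(env.get_time_s())
press([.474,-.2842],q)
f=grab('scene')
cv2.imwrite('pics/k1.png',cv2.resize(f['pixels'][150:300,240:440],None,fx=4,fy=4)[:,:,::-1])
E
```

```text
4.4583 [ 0.30924162 -0.18538568  0.25026933] [-0.11564779  0.59657727  0.29175145]
5.4
[(np.float64(0.0571), np.float64(0.9)), (np.float64(0.0546), np.float64(1.6)), (np.float64(0.0525), np.float64(3.3)), (np.float64(0.0516), np.float64(22.7))] 7.56
```

View pics/k1.png

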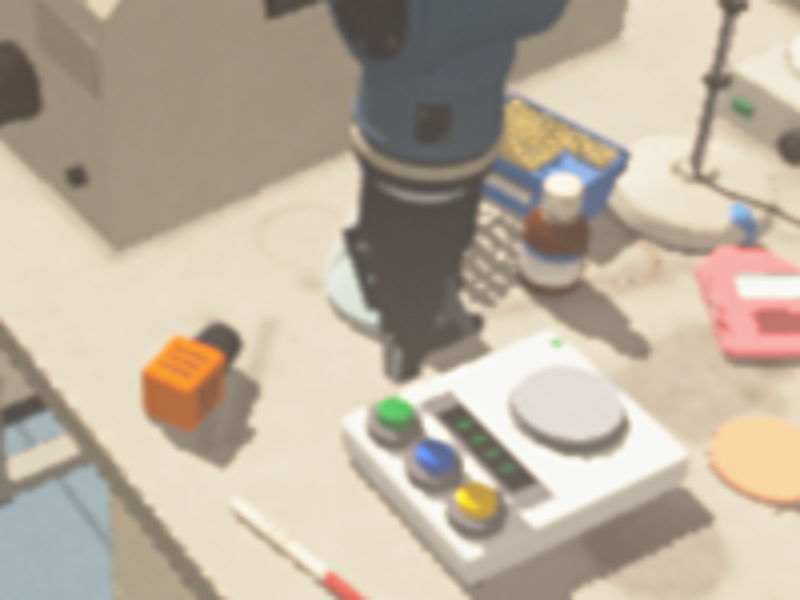

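The picture shows the green key up again at (395,412) in the crop, with nothing disturbed. The force rose to about 4 N over roughly 6 mm of travel and then hit a hard stop, so that was a full press. Next is yellow, then the pick.

```bash
python3 - <<'E'
from h import *
q=down(-.54)
press([.425,-.363],q,.0575)
t=np.radians(30);qp=pick(-.065,t,-1)
y=R.from_quat(np.r_[qp[1:],qp[0]]).as_matrix()[:,1]
P=np.array([.456,-.128,.027])+.002*y
env.movel([.425,-.3,.2],feed=.3)
env.move_pose(P-.13*y,qp); env.grip(.8)
print(env.get_time_s())
env.movel(P-.05*y,feed=.2); 
f=grab('top');g=grab('scene')
a=cv2.resize(f['pixels'][180:260,250:350],None,fx=4,fy=4);b=cv2.resize(g['pixels'][200:280,240:340],None,fx=4,fy=4)
cv2.imwrite('pics/p1.png',np.hstack([a,b])[:,:,::-1]); print(env.get_time_s(),env.get_ee_pos())
E
```

```text
[(np.float64(0.0595), np.float64(0.1)), (np.float64(0.0575), np.float64(0.4)), (np.float64(0.0555), np.float64(1.9)), (np.float64(0.0536), np.float64(1.4)), (np.float64(0.0526), np.float64(2.8)), (np.float64(0.0519), np.float64(9.2)), (np.float64(0.0517), np.float64(22.5))] 11.21
14.85
15.5 [ 0.43216981 -0.12662563  0.06963178]
```

View pics/p1.png

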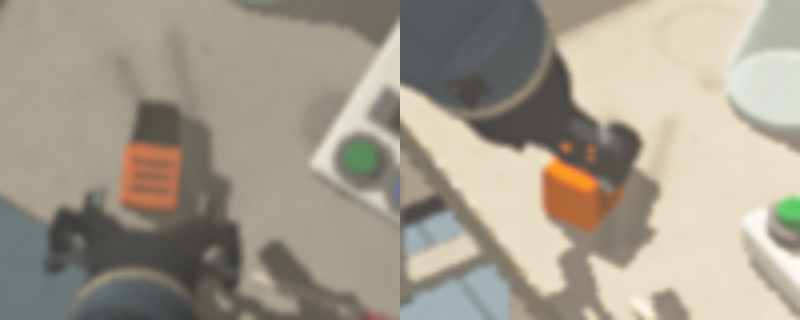

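The picture shows the open fingers straddling the orange grip, centred on it to within about 2 mm. I'll descend and grip.

```bash
python3 - <<'E'
from h import *
t=np.radians(30);qp=pick(-.065,t,-1)
y=R.from_quat(np.r_[qp[1:],qp[0]]).as_matrix()[:,1]
P=np.array([.456,-.128,.027])+.002*y
env.movel(P,feed=.12); print('F',np.round(env.get_contact_force(),1))
env.grip(0,50); print('gap',env.get_finger_gap(),np.round(env.get_contact_force(),1))
env.movel(P+[0,0,.06],feed=.15); env.movel(P+[-.01,-.02,.23],feed=.3)
print('gap',env.get_finger_gap(),np.round(env.get_contact_force(),1),env.get_time_s())
az=-.55;qs=stand(az,t,-1)
y=R.from_quat(np.r_[qs[1:],qs[0]]).as_matrix()[:,1]
S=np.array([.548,-.3835,.048+.058])-.005*hor(az)+.002*y
env.move_pose(S+[0,0,.1],qs); print(env.get_time_s(),env.get_ee_pos()-S)
env.movel(S+[0,0,.02],feed=.2)
f=grab('top');g=grab('scene')
a=cv2.resize(f['pixels'][150:250,310:410],None,fx=4,fy=4);b=cv2.resize(g['pixels'][195:295,330:430],None,fx=4,fy=4)
cv2.imwrite('pics/p2.png',np.hstack([a,b])[:,:,::-1]); print(env.get_time_s(),np.round(env.get_contact_force(),1))
E
```

```text
F [0.4 0.8 1.2]
gap 0.5106124280134292 [-9.2  1.8 14. ]
gap 0.5058298549514408 [-0.3 -0.2 -1.8] 17.7
20.1333 [3.56844162e-05 1.44826041e-04 9.99320211e-02]
20.7833 [ 0.7 -0.3 -1. ]
```

View pics/p2.png

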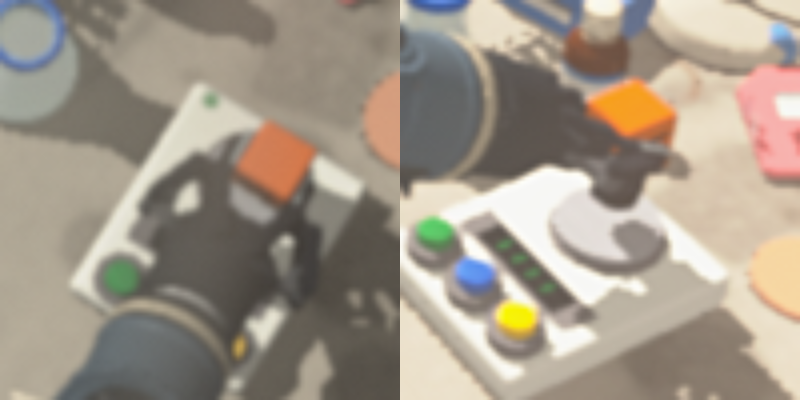

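The stopper hangs plug-down over the pan. Its grip top is at top-view crop (277,162) and scene crop (632,108), and the plug foot is at scene crop (617,200). I'll check the position and tilt numerically.

```bash
python3 - <<'E'
from m import *
f=grab('top');g=grab('scene')
print('tri',*tri(f,(310+277.5/4-.5,150+162.5/4-.5),g,(330+232.5/4-.5,195+108.5/4-.5)))
for z in(.145,.15):print(onz(f,310+277.5/4-.5,150+162.5/4-.5,z))
for n,im,r in(('t',f,(355,165,400,215)),('s',g,(360,205,410,240))):
  bl,m=blobs(im,(3,130,90),(14,255,255),50)
  for st,c in bl:
    if r[0]<c[0]<r[2] and r[1]<c[1]<r[3]: print(n,st,c)
print('top proj if perfect',proj(f,[.548,-.3835,.15]),proj(g,[.548,-.3835,.15]),'foot',proj(g,[.548,-.3835,.068]))
print('foot meas',330+217.5/4-.5,195+200/4-.5)
E
```

```text
tri [ 0.5486 -0.3838  0.1496] 0.0001
[ 0.54930938 -0.38467846  0.145     ]
[ 0.54854052 -0.38379083  0.15      ]
t [370, 181, 19, 19, 216] [379.0, 189.6]
s [377, 219, 22, 11, 76] [389.0, 225.2]
top proj if perfect [378.77180751 190.31298836] [387.46341538 221.58878268] foot [383.10041361 244.22750994]
foot meas 383.875 244.5
```

The position is within 1 mm and the stopper is upright. I'll set it down, release, retreat and press blue.

```bash
python3 - <<'E'
from h import *
t=np.radians(30);az=-.55;qs=stand(az,t,-1)
y=R.from_quat(np.r_[qs[1:],qs[0]]).as_matrix()[:,1]
S=np.array([.548,-.3835,.048+.058])-.005*hor(az)+.002*y
f0=env.get_contact_force()[2];log=[]
for dz in(.004,.002,.001,0,-.001,-.002,-.003,-.004):
    env.movel(S+[0,0,dz],feed=.06);env.sleep(.05);F=env.get_contact_force()[2]-f0;log.append((dz,round(float(F),1)))
    if F>3:break
print(log)
env.grip(.75);env.sleep(.1);print(np.round(env.get_contact_force(),1))
p=np.array(env.get_ee_pos());env.movel(p-.12*y,feed=.2)
env.grip(0);q=down(-.54)
env.move_pose([.4498,-.3232,.12],q)
f=grab('top');g=grab('scene')
a=cv2.resize(f['pixels'][150:250,310:410],None,fx=4,fy=4);b=cv2.resize(g['pixels'][195:295,330:430],None,fx=4,fy=4)
cv2.imwrite('pics/p3.png',np.hstack([a,b])[:,:,::-1]); print(env.get_time_s())
E
```

```text
[(0.004, 0.8), (0.002, 0.5), (0.001, 0.3), (0, 0.8), (-0.001, 9.0)]
[-0.1  0.8  1.2]Traceback (most recent call last):
  File "<stdin>", line 11, in <module>
rig.MotionError: the arm cannot follow that straight line within its joint ranges
```

```bash
python3 - <<'E'
from h import *
p=np.array(env.get_ee_pos());env.movel(p+[0,0,.03],feed=.12);env.movel(p+[0,0,.13],feed=.25)
print(np.round(env.get_contact_force(),1),env.get_time_s())
env.movel(p+[-.06,.035,.14],feed=.25)
q=down(-.54)
env.move_pose([.4498,-.3232,.15],q)
env.grip(0)
f=grab('top');g=grab('scene')
a=cv2.resize(f['pixels'][150:250,310:410],None,fx=4,fy=4);b=cv2.resize(g['pixels'][195:295,330:430],None,fx=4,fy=4)
cv2.imwrite('pics/p3.png',np.hstack([a,b])[:,:,::-1]); print(env.get_time_s())
E
```

```text
[0.6 0.3 0.3] 23.9333
26.675
```

View pics/p3.png

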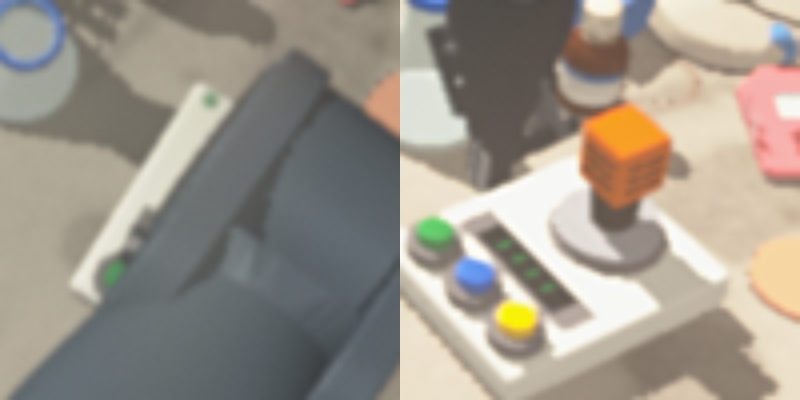

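The stopper stands upright and free on the middle of the pan at scene crop (625,150). Next I'll press blue, regrasp from above, and hover over the flask.

```bash
python3 - <<'E'
from h import *
q=down(-.54)
press([.4498,-.3232],q,.0575)
g=grab('scene');print('top face est',onz(g,330+227.5/4-.5,195+128.5/4-.5,.13).round(4))
bl,m=blobs(g,(3,130,90),(14,255,255),50);print([b for b in bl if 360<b[1][0]<410])
az=-.55;q=down(az)
env.movel([.4498,-.3232,.18],feed=.3)
env.move_pose([.548,-.3835,.21],q);env.grip(.85)
env.movel([.548,-.3835,.109],feed=.2);print('F',np.round(env.get_contact_force(),1),env.get_time_s())
env.grip(0,50);print('gap',env.get_finger_gap(),np.round(env.get_contact_force(),1))
env.movel([.548,-.3835,.25],feed=.25)
env.move_pose([.643,-.2065,.23],down(az)) # foot at .169
f=grab('top');g=grab('scene')
a=cv2.resize(f['pixels'][120:220,270:370],None,fx=4,fy=4);b=cv2.resize(g['pixels'][145:245,290:390],None,fx=4,fy=4)
cv2.imwrite('pics/p4.png',np.hstack([a,b])[:,:,::-1]); print(env.get_time_s(),env.get_finger_gap(),env.get_ee_pos())
E
```

```text
[(np.float64(0.0599), np.float64(-0.1)), (np.float64(0.0576), np.float64(1.5)), (np.float64(0.0555), np.float64(2.1)), (np.float64(0.0535), np.float64(3.3)), (np.float64(0.0526), np.float64(4.1)), (np.float64(0.0519), np.float64(11.4))] 29.77
top face est [ 0.5506 -0.3826  0.13  ]
[([375, 221, 23, 26, 288], [385.2, 235.7]), ([377, 313, 12, 10, 58], [381.9, 317.1])]
F [ 0.6 -1.1 -0.1] 32.1833
gap 0.5081502914216423 [-0.4  0.5  5.4]
34.2 0.5042260403175314 [ 0.64249823 -0.20744799  0.22966524]
```

View pics/p4.png

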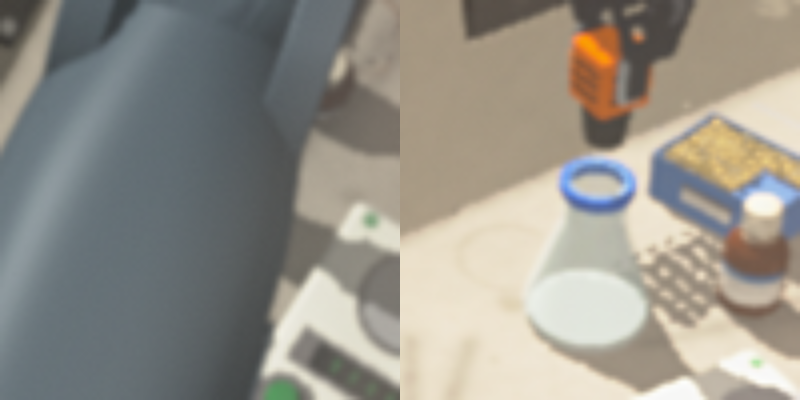

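The top view is occluded by the arm. The scene view shows the plug foot at crop (605,143), over the collar whose mouth centre is at about (598,181). I'll use the scene ray with known heights.

```bash
python3 - <<'E'
from m import *
g=grab('scene');e=np.array(env.get_ee_pos());S=lambda x,y:(290+(x+.5)/4-.5,145+(y+.5)/4-.5)
h=cv2.cvtColor(g['pixels'],cv2.COLOR_RGB2HSV)
m=cv2.inRange(h,np.array((100,140,80)),np.array((130,255,255)));n,l,s,c=cv2.connectedComponentsWithStats(m[170:215,320:360])
i=1+np.argmax(s[1:,4]);print('collar',s[i],c[i])
x0,y0,w,hh=s[i][:4]
# predicted outlines: collar outer circle at z .130 (top) and .119, about candidate centre
def ext(P,r,z,a=np.linspace(0,6.28,90)):
    q=np.array([proj(g,[P[0]+r*np.cos(t),P[1]+r*np.sin(t),z]) for t in a]);return q.min(0),q.max(0)
for P in((.643,-.2065),(.646,-.206),(.640,-.2065)):
    a,b=ext(P,.0285,.130);c_,d=ext(P,.0285,.119);print(P,'collar x',min(a[0],c_[0]),max(b[0],d[0]),'y',a[1],d[1])
print('meas x',320+x0-.5,320+x0+w-.5,'y',170+y0-.5,170+y0+hh-.5)
# black plug
mb=cv2.inRange(h,np.array((0,0,0)),np.array((180,255,75)))[168:190,328:354]
for r in range(0,18):
    k=np.flatnonzero(mb[r]); print(168+r,(328+k.min(),328+k.max()) if len(k) else None,end=' ')
a,b=ext(e,.0155,e[2]-.061);print('\nfoot pred',a,b)
a,b=ext(e,.0195,e[2]-.027);print('shoulder pred',a,b)
E
```

```text
collar [11 22  6  4  6] [13.5        23.83333333]
(0.643, -0.2065) collar x 329.34558524134235 348.95711620569705 y 184.00860909399003 198.4992979110348
(0.646, -0.206) collar x 329.6077997737752 349.18863659285694 y 183.44967639814712 197.8998421780594
(0.64, -0.2065) collar x 328.92865490088366 348.56681198961445 y 184.52242868947258 199.05043030208242
meas x 330.5 336.5 y 191.5 195.5
168 None 169 None 170 None 171 None 172 None 173 None 174 None 175 (np.int64(344), np.int64(345)) 176 None 177 None 178 None 179 None 180 None 181 None 182 None 183 None 184 None 185 None 
foot pred [335.2076901  175.99371405] [345.95447429 182.16741658]
shoulder pred [334.65481804 165.47018798] [348.40883794 173.13775957]
```

In the scene view the foot edges (335.4–346.6) match the prediction. The rim sits about 2 mm farther out than my nominal, so I'll target (0.6445,-0.2063) and do a guarded descent.

```bash
python3 - <<'E'
from h import *
xy=[.6445,-.2063]
env.movel(xy+[.23],feed=.1);env.movel(xy+[.194],feed=.12);f0=np.array(env.get_contact_force());log=[]
z=.194
while z>.153:
    z-=.003 if z>.163 else .001
    env.movel(xy+[z],feed=.06);env.sleep(.03);F=np.array(env.get_contact_force())-f0;log.append((round(z,3),*F.round(1).tolist()))
    if F[2]>7 or np.hypot(F[0],F[1])>7:break
print(*log,sep='\n');print(env.get_ee_pos(),env.get_time_s())
g=grab('scene');b=cv2.resize(g['pixels'][145:245,290:390],None,fx=5,fy=5)
cv2.imwrite('pics/p5.png',b[:,:,::-1])
E
```

```text
(0.191, 0.5, -1.0, -0.8)
(0.188, -0.2, -0.3, -0.8)
(0.185, 0.0, -0.0, -0.1)
(0.182, 0.3, 0.8, -0.5)
(0.179, 0.6, -0.3, 0.0)
(0.176, 1.4, -0.0, -0.4)
(0.173, -0.4, -0.8, -0.5)
(0.17, 0.6, 0.0, 0.4)
(0.167, -1.5, 0.7, -1.4)
(0.164, -1.1, 0.8, -0.8)
(0.161, -1.8, -0.5, -1.0)
(0.16, -1.7, -0.0, 0.2)
(0.159, -2.2, 0.7, 2.0)
(0.158, -6.8, 1.5, 10.8)
[ 0.64442079 -0.20638309  0.15884464] 38.9167
```

View pics/p5.png

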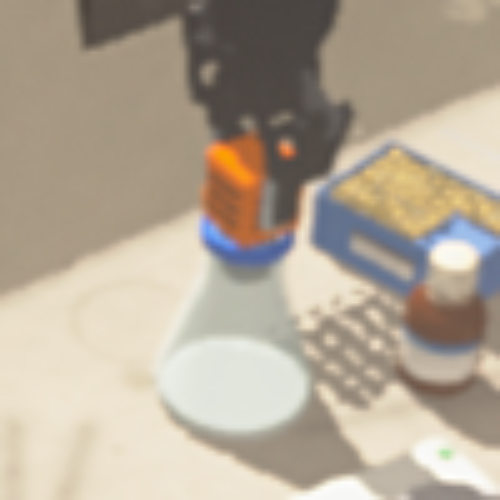

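It is nearly home, with the grip seated by the collar at crop (250,240). Fz rose to 10.8 N at TCP z=0.1588, with a lateral force of -6.8 N in x. I'll ease the stopper 1.2 mm in -x, press on, release, and press lightly from the top.

```bash
python3 - <<'E'
from h import *
e=np.array(env.get_ee_pos());xy=[.6432,-.2061];F=lambda:np.array(env.get_contact_force()).round(1).tolist()
env.movel(xy+[.1595],feed=.05);print(F(),env.get_ee_pos())
for z in(.158,.157,.156,.155):
    env.movel(xy+[z],feed=.05);env.sleep(.05);f=F();print(z,round(env.get_ee_pos()[2],4),f)
    if f[2]>14:break
env.grip(.75);env.sleep(.2);print('rel',F())
env.movel(xy+[.25],feed=.2);env.grip(0)
env.movel(xy+[.178+.017+.006],feed=.2);f0=F()[2]
z=.201
while z>.190:
    z-=.001;env.movel(xy+[z],feed=.05);env.sleep(.03);f=F()[2]-f0
    if f>12:break
print('top contact tip z',round(env.get_ee_pos()[2]-.017,4),f,F())
env.movel(xy+[.28],feed=.25);env.move_pose([.40,-.12,.30],down(-.3));print(env.get_time_s())
f=grab('top');g=grab('scene')
a=cv2.resize(f['pixels'][120:240,270:410],None,fx=2.85,fy=2.85);b=cv2.resize(g['pixels'][165:285,290:430],None,fx=2.85,fy=2.85)
cv2.imwrite('pics/p6.png',np.hstack([a,b])[:,:,::-1])
E
```

```text
[-0.2, -0.2, -1.4] [ 0.64334531 -0.20615059  0.15954683]
0.158 0.1586 [-3.7, 0.8, 8.6]
0.157 0.1586 [-7.0, 2.2, 18.3]
rel [0.1, -0.2, -0.0]
top contact tip z 0.178 21.099999999999998 [-5.8, 1.5, 20.7]
45.7667
```

View pics/p6.png

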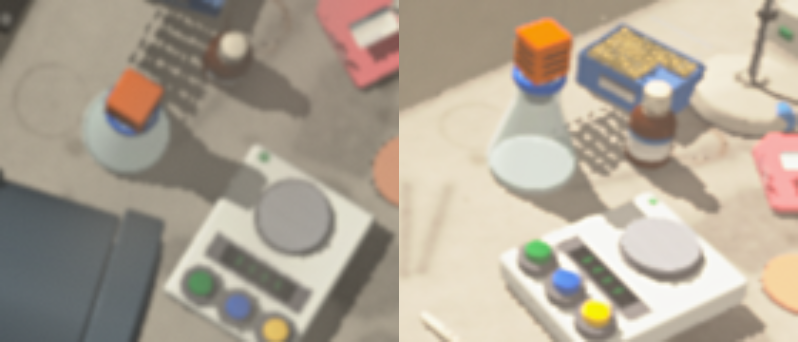

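The stopper's top is at 0.178 m, which is the rim (0.130) plus the 0.048 m grip length, so it is fully home. The flask is upright at its original place, the keys are up and the pan is empty. I'll hand in.

```bash
python3 -c "
from h import *
print(env.get_time_s(),env.get_contact_force());env.job_done()"
```

```text
45.8667 [ 0.96539843 -0.60384598 -0.21627612]
the job is handed in; nothing more can be done
```

The job is done and handed in at 45.9 s, inside the 58 s limit. I pressed green and then yellow, stood the stopper on the pan and let go, and pressed blue while it stood there. Then I regrasped the stopper from above and set it home in the flask.

- **Keys:** Each key travelled about 6 mm at roughly 4 N and then met a hard stop, so I take all three as fully pressed. All were up again in the last picture.
- **Stopper on the pan:** It hung within 1 mm of the pan centre before I set it down. A picture showed it standing upright and free before the blue press.
- **Stopper in the flask:** A light press on its top met firm contact at 178 mm, which is the 130 mm rim plus the 48 mm grip. The last picture shows it seated and the flask upright in its place, with nothing in view disturbed.

**Disagreements:**
- During insertion there was a sideways force of about 7 N, so I eased the stopper 1.2 mm toward the robot. About 7 N came back as I pressed it fully down, and it went to zero when I released it.
- One planned straight retreat from the pan was refused by the arm, so I lifted straight up instead.
- In the hover check over the flask the top view was blocked by the arm, so I aimed from the scene camera and earlier readings.

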